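# Throw a dried-out paint bottle away through a sprung flap

## Robot

A 6-joint arm with a two-finger parallel gripper is mounted at the origin on the work surface. World frame = base frame: x ahead of the robot, y to its left, z up, the work surface at z = 0. Lengths are in m, angles in rad, forces in N, time in s.
With the tool pointing down it reaches from about 0.3 to 0.775 m from the base axis. Payload 14.6 kg.
Tool frame: the origin (TCP) lies midway between the tips of the shut fingers; the grasp point (between the pads) lies 19 mm behind it; z points along the fingers, y is the line along which they close (so a half turn about z gives the same grasp; the last joint's range is limited). The gripper opens to 94 mm and grips with 3 to 60 N. Pads are 16 mm wide; open, the fingers measure 119 mm over their backs; the gripper's body (75 mm by 177 mm) begins 78 mm behind the grasp point.
Start: joints at [1.112, 0.3, 1.521, -0, 1.321, -0.067], TCP at [0.21, 0.508, 0.205] pointing down, gripper open.
Joint ranges: [-3.03, 3.03], [-0.79, 2.21], [0.23, 2.52], [-1.04, 4.18], [0, 3.07], [-2.55, 2.55]. Speed limits (rad/s): [2.22, 2.22, 2.57, 3.14, 3.14, 3.14].

## Interface

Orientations are given as [roll, pitch, yaw] about the fixed x, y, z axes, in that order (R = Rz(yaw) Ry(pitch) Rx(roll)).
In Python, from station import telemetry, optics, ctrl gives the robot as it stands.
- The arm moves only by the tool carry_out, never from a script. Its argument "plan" is a list that holds one entry, the list of rows, each a list of 7 numbers: the shift along the tool's x, y, z in mm, then the turn, a rotation vector about the tool's x, y, z in rad, then the finger opening in mm, from 0 to 94. A call has 1 to 20 rows; each row shifts and turns the commanded pose from where the row before left it, along the tool's axes as they then stand; what a row does not reach is not made up. A row lasts 1/12 s, in which the tool goes at most 41.7 mm and 7.16 degrees, less where a joint would pass 70% of its speed; a pose out of reach is approached as far as the arm can. A call with a gripper value outside its range is refused whole. The fingers move at their own pace and stop on an object; "squeeze" is the grip in N (left out, the last holds). Time passes only in rows, so rows that do not move let the fingers close. It gives the time, the measured TCP pose, the force, the opening and the grip force at its end, in the units of the state.
- telemetry.get_obs(): the state, without advancing time (a new reading comes with each control period).
- optics.camera(name): name is "scene" or "side" or "wrist"; returns a dict with "pixels" (420x560x3 uint8, red, green, blue), "intrinsics" (3x3 intrinsics, pixels), "origin" and "rotation" of the camera in the world. Camera axes: x right, y down, z forward; pixel columns grow to the right and rows downward; lengths in m; the calibration is good to about 2 mm. A picture is of the moment at which its call begins. There is no depth.
- ctrl.hand_in(): hands the job in; it is judged then, once.
The state is a dict: "time_s": time; "qpos": joint angles; "joint_vel": joint speeds; "tau": joint torques, N m; "ee_pos": TCP position; "eef_rot": TCP orientation; "force": force on the tool from outside, world axes, zero at the start; "moment": the same for the moment, N m; "grip_width": finger opening in m; "grip_force": force on a finger pad.
Only numpy, scipy, OpenCV 4.12 (cv2) and the standard library are available. Lean on these libraries where they do the work, as an engineer would, in place of code of your own. Each camera call takes 0.05 s, during which the arm holds its last target. There are 200 camera calls.

## Task

The paint in the blue bottle has dried out. Push that bottle through the orange spring flap of the grey waste box, holding the flap open until the bottle is wholly inside, then draw back so that the flap swings fully shut. Leave all the other things on the table where they are.

Things in the scene. Friction and masses are not known exactly. Their poses are not given: they have to be found in the camera images.
- blue_center (a point): The dried-out bottle: blue, rigid, round, white paper band, white cap, standing, about 0.25 kg, 156 mm tall. Body 48 mm diameter up to 108 mm, shoulder tapering to 28 mm at 120 mm, then a straight cap 28 mm diameter, 120 to 156 mm above the foot. The point is its centre, 78 mm above the foot; z runs from foot to cap.
- waste_box: Fixed grey hollow waste box, empty, 240 wide (y) x 260 deep (x) x 250 tall, walls 4 mm. Origin on the table at the foot of the middle of its front wall; x points into the box, y along its width, z up. Front wall 195 tall; then a face slopes 85 mm up and back to the closed top. That face's outward normal is 40 degrees from vertical, leaning to -x; it holds the slot, shut by the orange flap.
- bar (a point): Middle of the box's steel carrying handle, fixed: a bar 10 mm thick, 200 mm long along the box's y, arching above the slot (38 mm in front of the slot's centre, 151 mm above it). Two arms at its ends run back and down to the box top behind the slot. It is in the way from straight above: things go in at a slant, under the bar, square to the sloping face.
- slot (a point): Centre of the slot in the sloping face, on the face of the shut flap: 33 mm in x and 223 mm in z from the waste box origin; axes parallel to the waste box's. The slot is 140 mm wide (along y) and 85 mm up the slope, its whole height being the flap.
- flap (a joint): Orange plastic flap, 138 x 83 mm, 3 mm thick, hinged along the slot's upper edge, swinging down into the box when pushed. 0 = shut flush, grows to 1.4 rad as it opens inwards. A spring shuts it: about 0.05 N m when shut, 0.14 N m at 1.2 rad (1 to 2 N at its free edge); it cannot stay open by itself.
- red_center (a point): Red paint bottle, same shape and size as the blue bottle, standing; point at its centre, half-way up. A bystander.
- green_center (a point): Green paint bottle, same shape and size as the blue bottle, standing; point at its centre, half-way up. A bystander.
- yellow_center (a point): Yellow paint bottle, same shape and size as the blue bottle, standing; point at its centre, half-way up. A bystander.
- brush_jar: White jar 76 mm diameter, 100 mm tall, with brushes standing in it to 200 mm. Origin at the centre of its underside. A bystander.
- palette: White round palette plate 190 mm diameter, 14 mm thick, with blobs of paint colour. Origin at the centre of its underside. A bystander.
- gesso_tub: White tub with a blue lid, 94 mm diameter, 96 mm tall. Origin at the centre of its underside. A bystander.
- brush: Loose brush lying on the table along its x. Origin on its underside. A bystander.
- blue: The same blue bottle, given at the centre of its underside (foot); z runs from foot to cap.

How it is judged:
On the way:
1. the blue bottle is in the slot with the flap pushed open (value of joint flap above 0.5 rad and distance between blue_center and slot below 0.09 m), for 0.1 s.
At the end, for the whole second after the job is handed in: The blue bottle lies at rest inside the waste box, its centre between the box's walls and less than 140 mm above the table, and the flap is shut (within 0.08 rad) (x of blue_center in the frame of waste_box between 0 and 0.26 m and y of blue_center in the frame of waste_box between -0.12 and 0.12 m and z of blue_center in the frame of waste_box below 0.14 m and value of joint flap below 0.08 rad and linear speed of blue below 0.03 m/s); the robot touches nothing.
It fails at once if another thing on the table is moved by more than 40 mm or knocked over (distance of any of red_center, green_center, yellow_center, brush_jar, palette, gesso_tub, brush from where it was at the start of the episode above 0.04 m or angle between any of red_center, green_center, yellow_center, brush_jar, gesso_tub's own z axis and vertical above 0.5 rad).
It also fails if it takes over 45 s, if anything falls off the work surface, if the arm or the gripper's body presses on something with over 40 N, if the wrist force passes 120 N, or if a joint passes its speed limit or range.

## Working session

There is one attempt and no reset: what is moved stays moved. The work goes in short steps, Python scripts to look and compute and a tool call to move; the robot and the scene stay as the last step left them, time stands still between calls to the robot, and variables do not carry over. Pictures are saved under pics/ and viewed, at most 10 in all, crops included, and the job is handed in when it is done.

Besides the shell and the picture viewer there is one more tool, called after "Request:" in YAML: its name, and indented under it one key for each argument. carry_out: Moves the arm, as the interface text tells. Its arguments: {"type":"object","properties":{"plan":{"type":"array","items":{"type":"array","items":{"type":"array","items":{"type":"number"}}}},"squeeze":{"type":"number"}},"required":["plan"]}

```bash
mkdir -p pics
cat > h.py <<'E'
import numpy as np, cv2
from station import telemetry, optics, ctrl
from scipy.spatial.transform import Rotation as R
def shot(n,f):
    c=optics.camera(n); cv2.imwrite(f'pics/{f}.png',c['pixels'][:,:,::-1]); np.savez(f'pics/{f}.npz',**{k:np.array(c[k]) for k in('pixels','intrinsics','origin','rotation')}); return c
def load(f): return np.load(f'pics/{f}.npz')
def ray(c,u,v):
    d=c['rotation']@np.linalg.inv(c['intrinsics'])@np.array([u,v,1.]); return np.array(c['origin']),d/np.linalg.norm(d)
def onz(c,u,v,z):
    o,d=ray(c,u,v); return o+d*(z-o[2])/d[2]
def tri(*obs):
    A=np.zeros((3,3));b=np.zeros(3);rs=[ray(*x) for x in obs]
    for o,d in rs:
        P=np.eye(3)-np.outer(d,d);A+=P;b+=P@o
    p=np.linalg.solve(A,b); return p,[1000*np.linalg.norm(np.cross(p-o,d)) for o,d in rs]
def proj(c,p):
    q=c['intrinsics']@(c['rotation'].T@(np.array(p)-c['origin'])); return q[:2]/q[2]
E
python3 - <<'E'
from h import *
ims=[]
for n in('scene','side','wrist'):
    c=shot(n,n+'0'); print(n,c['origin'],c['rotation'][:,2])
print(telemetry.get_obs())
E
```

```text
Traceback (most recent call last):
IndexError: too many indices for array: array is 1-dimensional, but 2 were indexed
```

View pics/scene0.png

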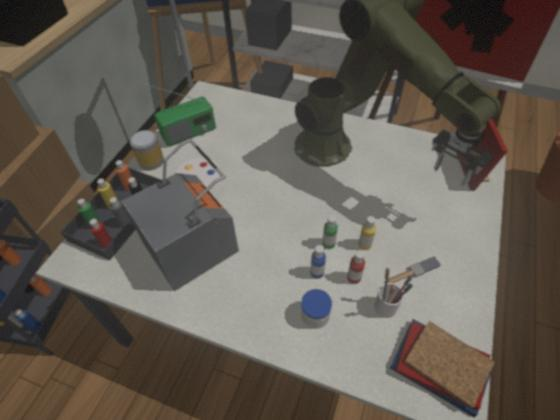

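The scene view shows the blue bottle at about (318,262), with green (330,233), red (356,268), yellow (367,234), the tub (316,307) and the jar (390,298) around it. The box is at about (180,225), its orange flap facing up and right near (205,195).

Run:
```python
from h import *
for n in('scene','side','wrist'):
    c=optics.camera(n); print(n,c['origin'],c['rotation'],c['intrinsics'])
    shot(n,n+'0')
print(telemetry.get_obs())
```

```text
scene [1.302566   0.33683247 1.26099411] [-2.47130286  0.01687423  1.93617056] [[413.63955078   0.         282.97331769]
 [  0.         413.63955078 206.58703029]
 [  0.           0.           1.        ]]
side [-0.06423378 -0.83864552  0.97457289] [-2.18351308  0.01858843 -0.61753474] [[406.96966468   0.         285.37523545]
 [  0.         406.96966468 210.41223633]
 [  0.           0.           1.        ]]
wrist [0.13186284 0.54021432 0.38428583] [2.85018300e+00 2.10257273e-03 1.17839930e+00] [[361.9720993    0.         275.47976799]
 [  0.         361.9720993  205.02739674]
 [  0.           0.           1.        ]]
{'time_s': 0.35, 'qpos': array([ 1.11239758e+00,  3.00008949e-01,  1.52113059e+00,  2.01127978e-05,
        1.32072631e+00, -6.65606119e-02]), 'joint_vel': array([-0.00126179, -0.00181547,  0.00015207,  0.00108611,  0.00147449,
       -0.00215099]), 'tau': array([-1.24114090e-04, -5.31161213e+01, -3.52522731e+01,  7.07225315e-02,
        2.22539861e-02, -2.49493729e-05]), 'ee_pos': array([0.2099837 , 0.50825821, 0.20533051]), 'eef_rot': array([-3.14132136e+00, -3.76131585e-05,  2.74974954e+00]), 'force': array([-0.23741259,  0.34160972,  0.04532454]), 'moment': array([-0.03059209, -0.01897849, -0.03140335]), 'grip_force': 0.0, 'grip_width': 0.09396290020963072}
```

View pics/side0.png

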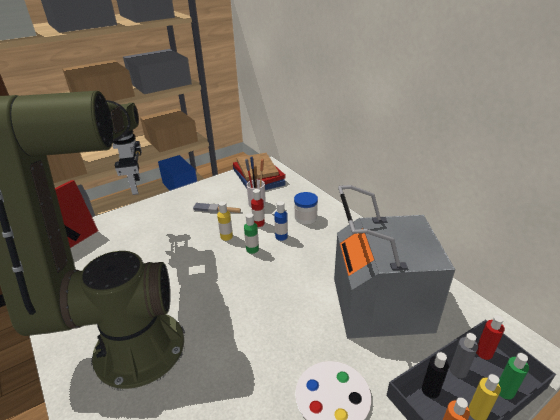

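The side view shows the blue bottle at about (281,222), behind green (251,235) and next to red (258,210). The box's front is at about (345,290), its flap at (356,253) and the bar at (345,205). Camera rotations are given as rpy, so I'll make enlarged crops.

Run:
```python
s=open('h.py').read()
s=s.replace("c=optics.camera(n);","c=dict(optics.camera(n)); c['rotation']=R.from_euler('xyz',c['rotation']).as_matrix();")
open('h.py','w').write(s)
from h import *
for n in('scene0','side0','wrist0'):
    d=dict(load(n)); d['rotation']=R.from_euler('xyz',d['rotation']).as_matrix(); np.savez(f'pics/{n}.npz',**d)
a=load('scene0')['pixels'];b=load('side0')['pixels']
def cr(p,x,y,w,h,k): return cv2.resize(p[y:y+h,x:x+w,::-1],None,fx=k,fy=k,interpolation=cv2.INTER_CUBIC)
cv2.imwrite('pics/c1.png',np.hstack([cr(a,115,140,130,150,3),cr(b,325,180,130,150,3)]))
cv2.imwrite('pics/c2.png',np.hstack([cr(a,290,210,100,120,4),cr(b,210,170,100,120,4)]))
```

```text
(no output)
```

View pics/c1.png

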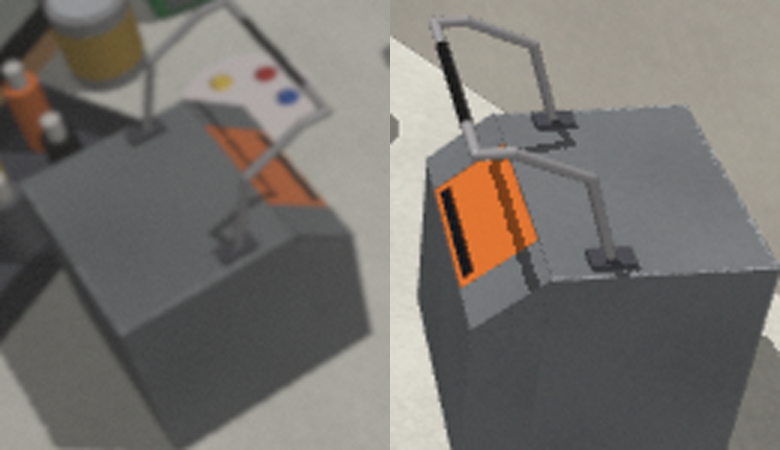

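View pics/c2.png

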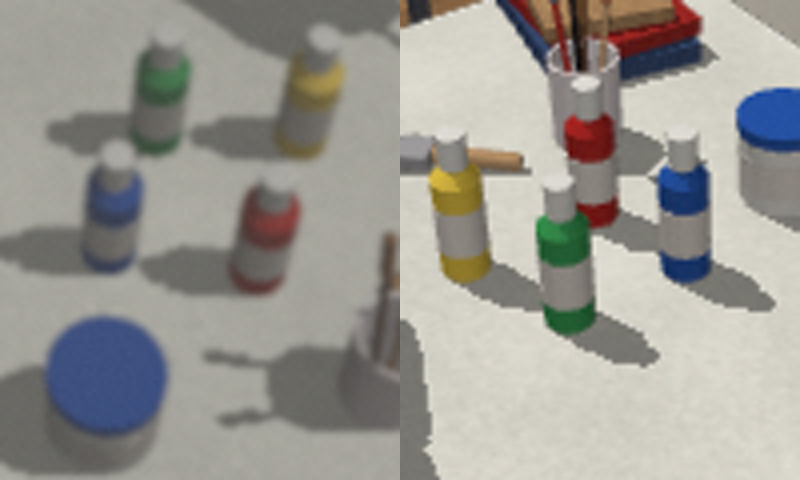

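The box crop resolves the roof corners, slope edge, flap and bar in both views. The bottle crop resolves the caps and feet, with blue's cap at scene (319,247) and side (280.5,203). Now I'll triangulate.

Run:
```python
from h import *
np.set_printoptions(precision=4,suppress=True)
A=load('scene0');B=load('side0')
def S(x,y):return A,115+x/3,140+y/3
def D(x,y):return B,325+x/3,180+y/3
P={}
for n,s,d in[('roofF-',(180,102),(160,283)),('roofF+',(295,237),(105,115)),('roofB+',(120,335),(297,105)),('roofB-',(20,180),(385,268)),
 ('slopeB+',(352,235),(37,158)),('bar+',(325,110),(45,22)),('bar-',(225,0),(82,155)),('flaplow+',(325,207),(45,190)),('flapup+',(290,207),(112,148)),('flapup-',(208,125),(147,240))]:
    p,r=tri(S(*s),D(*d));P[n]=p;print(n,p,np.round(r,1))
for n,s,d in[('blue',(118,152),(283,136)),('green',(168,37),(160,182)),('red',(277,184),(185,84)),('yel',(323,35),(53,136))]:
    p,r=tri((A,290+s[0]/4,210+s[1]/4),(B,210+d[0]/4,170+d[1]/4));print(n,'captop',p,np.round(r,1))
for n,s,d in[('blue',(108,262),(285,272)),]:
    p,r=tri((A,290+s[0]/4,210+s[1]/4),(B,210+d[0]/4,170+d[1]/4));print(n,'foot',p,np.round(r,1))
p,r=tri((A,290+107/4,210+375/4),(B,210+388/4,170+120/4));print('tub',p,r)
y=P['roofF+']-P['roofF-'];print(np.linalg.norm(y),np.degrees(np.arctan2(y[1],y[0])))
y=P['roofB+']-P['roofB-'];print(np.linalg.norm(y),np.degrees(np.arctan2(y[1],y[0])))
y=P['bar+']-P['bar-'];print(np.linalg.norm(y),np.degrees(np.arctan2(y[1],y[0])))
x=P['roofB+']-P['roofF+'];print(np.linalg.norm(x),np.degrees(np.arctan2(x[1],x[0])))
```

```text
roofF- [ 0.551  -0.3567  0.2458] [0.9 0.9]
roofF+ [ 0.6786 -0.1522  0.2463] [3.2 3.2]
roofB+ [ 0.8431 -0.2572  0.2474] [2.8 2.8]
roofB- [ 0.7123 -0.4583  0.2497] [0.4 0.4]
slopeB+ [ 0.6231 -0.1188  0.1962] [1.8 1.8]
bar+ [ 0.6077 -0.133   0.373 ] [1.8 1.8]
bar- [ 0.4999 -0.301   0.3719] [0.1 0.1]
flaplow+ [ 0.5971 -0.1624  0.1953] [0.4 0.4]
flapup+ [ 0.647  -0.1839  0.2404] [11.3 11.3]
flapup- [ 0.5755 -0.3112  0.2489] [3.3 3.3]
blue captop [0.6085 0.1708 0.1528] [4.3 4.3]
green captop [0.4843 0.1762 0.1518] [2.6 2.6]
red captop [0.5884 0.2981 0.1497] [0.4 0.4]
yel captop [0.4418 0.2952 0.1541] [4.7 4.7]
blue foot [ 0.6128  0.1752 -0.0108] [0.9 0.9]
tub [0.7614 0.2138 0.086 ] [np.float64(5.193854479809072), np.float64(5.193854479808947)]
0.24096152742281038 58.04677722040476
0.2399188410485693 56.95591953484274
0.19957456572763793 57.32574317755427
0.1951522754555337 -32.52279705861024
```

Everything checks out:
- **Heights:** roof 0.247 m, bar 0.372 m, caps 0.152 m.
- **Box:** width 0.240 m, and its x axis lies at −32.6°.
- **Slot:** about (0.588, −0.237, 0.223).
- **Blue:** about (0.611, 0.173).

Next I'll raise the tool and move over blue.

Request:
carry_out:
  plan:
    - [[0,0,-25,0,0,0,60],[0,0,-25,0,0,0,60],[0,0,-25,0,0,0,60],[-29.3,-9.2,0,0,0,0,60],[-29.3,-9.2,0,0,0,0,60],[-29.3,-9.2,0,0,0,0,60],[-29.3,-9.2,0,0,0,0,60],[-29.3,-9.2,0,0,0,0,60],[-29.3,-9.2,0,0,0,0,60],[-29.3,-9.2,0,0,0,0,60],[-29.3,-9.2,0,0,0,0,60],[-29.3,-9.2,0,0,0,0,60],[-29.3,-9.2,0,0,0,0,60],[-29.3,-9.2,0,0,0,0,60],[-29.3,-9.2,0,0,0,0,60],[-29.3,-9.2,0,0,0,0,60],[-29.3,-9.2,0,0,0,0,60],[-29.3,-9.2,0,0,0,0,60],[-29.3,-9.2,0,0,0,0,60],[-29.3,-9.2,0,0,0,0,60]]

```text
time_s: 2.02
ee_pos: [0.6117, 0.1724, 0.2804]
eef_rot: [-3.142, -0.0, 2.75]
force: [-0.0, -1.3, 0.0]
grip_width: 0.0599
grip_force: 0.0
```

Request:
carry_out:
  plan:
    - [[0,0,0,0,0,0.059,60],[0,0,0,0,0,0.059,60],[0,0,0,0,0,0.059,60],[0,0,0,0,0,0,60],[0,0,0,0,0,0,60]]
  squeeze: 25

```text
time_s: 2.43
ee_pos: [0.6106, 0.1736, 0.2804]
eef_rot: [-3.141, -0.0, 2.575]
force: [1.0, -0.5, -0.6]
grip_width: 0.0602
grip_force: 0.0
```

Run:
```python
from h import *
c=shot('wrist','wrist1'); o=telemetry.get_obs(); print(o['ee_pos'],o['eef_rot'],o['grip_width'],o['qpos'])
print(proj(c,[.611,.173,.156]),proj(c,[.611,.173,0]))
```

```text
[0.61060351 0.17362896 0.28040844] [-3.14152179e+00 -4.28280375e-05  2.57503730e+00] 0.0602497027153836 [ 2.19365133e-01  4.57280602e-01  1.13560182e+00 -1.97855001e-05
  1.54879064e+00 -7.84875401e-01]
[276.22254005 198.27632791] [276.20028018 165.49611619]
```

View pics/wrist1.png

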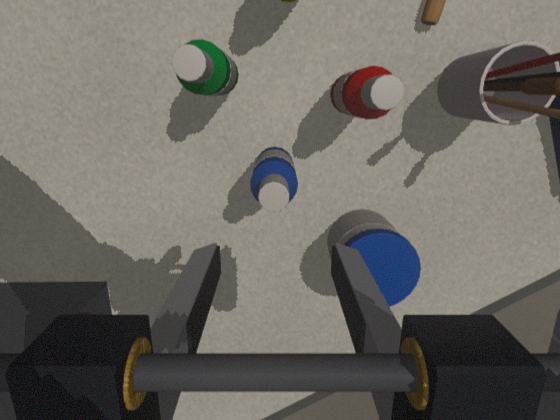

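The wrist view shows blue's cap top at about (274,195), against (276,198) predicted, so the estimate is within about 2 mm. The fingers are clear of red, green and the tub. I'll shift slightly, descend and grip.

Request:
carry_out:
  plan:
    - [[2,-1,15,0,0,0,60],[0,0,20,0,0,0,60],[0,0,20,0,0,0,60],[0,0,20,0,0,0,60],[0,0,20,0,0,0,60],[0,0,20,0,0,0,60],[0,0,20,0,0,0,60],[0,0,15,0,0,0,60],[0,0,7,0,0,0,60],[0,0,0,0,0,0,60],[0,0,0,0,0,0,20],[0,0,0,0,0,0,20],[0,0,0,0,0,0,20],[0,0,0,0,0,0,20],[0,0,0,0,0,0,20],[0,0,0,0,0,0,20]]
  squeeze: 25

```text
time_s: 3.82
ee_pos: [0.6086, 0.1738, 0.1239]
eef_rot: [3.141, 0.0, 2.573]
force: [-0.3, -0.1, 1.1]
grip_width: 0.0273
grip_force: 25.0
```

Blue is gripped by the cap (27.3 mm opening). Next: lift, carry it in front of the slot, then tilt by 40°.

Request:
carry_out:
  plan:
    - [[0,0,-15,0,0,0,20],[0,0,-25,0,0,0,20],[0,0,-27,0,0,0,20],[0,0,-27,0,0,0,20],[0,0,-27,0,0,0,20],[0,0,-27,0,0,0,20],[0,0,-27,0,0,0,20],[0,0,-25,0,0,0,20]]

```text
time_s: 4.48
ee_pos: [0.6082, 0.1738, 0.325]
eef_rot: [3.142, 0.0, 2.573]
force: [0.2, -0.0, -2.1]
grip_width: 0.0275
grip_force: 25.0
```

Request:
carry_out:
  plan:
    - [[-3.1,-15,0,0,0,0,20],[-3.1,-24,0,0,0,0,20],[-3.1,-24,0,0,0,0,20],[-3.1,-24,0,0,0,0,20],[-3.1,-24,0,0,0,0,20],[-3.1,-24,0,0,0,0,20],[-3.1,-24,0,0,0,0,20],[-3.1,-24,0,0,0,0,20],[-3.1,-24,0,0,0,0,20],[-3.1,-24,0,0,0,0,20],[-3.1,-24,0,0,0,0,20],[-3.1,-24,0,0,0,0,20],[-3.1,-24,0,0,0,0,20],[-3.1,-24,0,0,0,0,20],[-3,-24,0,0,0,0,20],[0,-6,0,0,0,0,20],[0,0,0,0,0,0,20]]

```text
time_s: 5.9
ee_pos: [0.4546, -0.1529, 0.3235]
eef_rot: [-3.142, -0.0, 2.571]
force: [0.6, 0.5, -1.6]
grip_width: 0.0278
grip_force: 25.0
```

Request:
carry_out:
  plan:
    - [[0,0,0,0,-0.07,0,20],[0,0,0,0,-0.07,0,20],[0,0,0,0,-0.07,0,20],[0,0,0,0,-0.07,0,20],[0,0,0,0,-0.07,0,20],[0,0,0,0,-0.07,0,20],[0,0,0,0,-0.07,0,20],[0,0,0,0,-0.07,0,20],[0,0,0,0,-0.07,0,20],[0,0,0,0,-0.068,0,20],[0,0,0,0,0,0,20],[0,0,0,0,0,0,20]]

```text
time_s: 6.9
ee_pos: [0.4552, -0.1509, 0.3234]
eef_rot: [3.141, 0.696, 2.574]
force: [-0.4, -0.3, -1.1]
grip_width: 0.0275
grip_force: 25.0
```

```bash
cat > rel.py <<'E'
from h import *
a=np.radians(-32.6);xh=np.array([np.cos(a),np.sin(a),0]);yh=np.array([-np.sin(a),np.cos(a),0]);z=np.array([0,0,1.])
s,k=np.sin(np.radians(40)),np.cos(np.radians(40))
slot=np.array([.588,-.237,.223]); d=s*xh-k*z; down=-k*xh-s*z
o=telemetry.get_obs(); T=R.from_euler('xyz',o['eef_rot']).as_matrix()
r=T.T@(slot-o['ee_pos']); print('slot in tool mm',r*1000,'foot gap',1000*r[2]-124)
print('rot err',(R.from_matrix(T.T@np.c_[down,yh,d])).as_rotvec(), o['qpos'],o['grip_width'],o['force'])
E
python3 rel.py
python3 - <<'E'
from h import *
shot('side','side2')
b=load('side2')['pixels'][130:350,190:490,::-1]
a=shot('scene','scene2')['pixels'][100:320,80:380,::-1]
cv2.imwrite('pics/c3.png',cv2.resize(np.vstack([b,a]),None,fx=1.36,fy=1.36))
E
```

```text
slot in tool mm [-57.12135682  -1.22335226 178.49654553] foot gap 54.49654552716365
rot err [ 0.00137181 -0.0022707   0.00078069] [-0.30174118 -0.30459544  1.99676631 -0.23979148  0.78550887 -1.19333581] 0.027515351247381064 [-0.42573969 -0.32343241 -1.0715354 ]
```

View pics/c3.png

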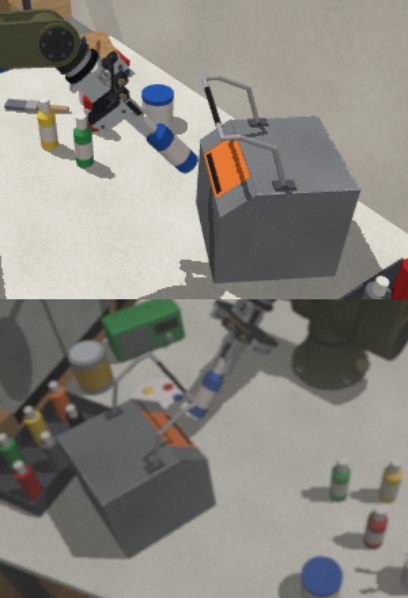

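The side view (top) shows the tilted bottle in front of the flap, square to the face and clear of the bar. The scene view (bottom) agrees. Now I'll line it up and push in by stages.

Request:
carry_out:
  plan:
    - [[-10,0,0,0,0,0,20],[-13,-1,0,0,0,0,20],[-13,0,0,0,0,0,20],[-13,0,0,0,0,0,20],[0,0,0,0,0,0,20],[0,0,15,0,0,0,20],[0,0,15,0,0,0,20],[0,0,15,0,0,0,20],[0,0,10,0,0,0,20],[0,0,10,0,0,0,20],[0,0,10,0,0,0,20],[0,0,10,0,0,0,20],[0,0,10,0,0,0,20],[0,0,10,0,0,0,20],[0,0,0,0,0,0,20]]

```text
time_s: 8.25
ee_pos: [0.5433, -0.2097, 0.2721]
eef_rot: [-3.141, 0.695, 2.573]
force: [-2.5, 1.8, -2.8]
grip_width: 0.0274
grip_force: 25.0
```

```bash
python3 rel.py
python3 - <<'E'
from h import *
b=shot('side','side3')['pixels'][130:350,190:490,::-1]
a=shot('wrist','wrist3')['pixels'][:,:,::-1]
cv2.imwrite('pics/c4.png',np.hstack([cv2.resize(b,None,fx=1.36,fy=1.36),cv2.resize(a,(392,299))]))
E
```

```text
slot in tool mm [-8.80773388  1.13345984 71.24988484] foot gap -52.75011516123443
rot err [-0.00056922 -0.00332233  0.00028523] [-0.37303048 -0.01276067  1.8692942  -0.21995174  0.61123451 -1.23867337] 0.02739396135952853 [-2.45143414  1.8185891  -2.76775069]
```

View pics/c4.png

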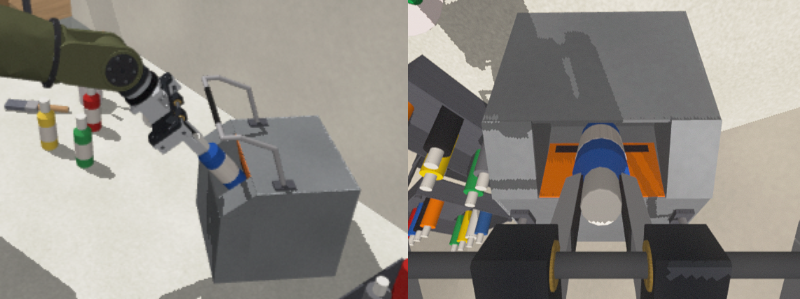

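The foot is about 53 mm in, centred in the slot, and the flap is pushed open with only about 4 N. I'll continue 130 mm to bring the cap inside.

Request:
carry_out:
  plan:
    - [[0,0,10,0,0,0,20],[0,0,10,0,0,0,20],[0,0,10,0,0,0,20],[0,0,10,0,0,0,20],[0,0,10,0,0,0,20],[0,0,10,0,0,0,20],[0,0,10,0,0,0,20],[0,0,0,0,0,0,20]]

```text
time_s: 9.02
ee_pos: [0.5813, -0.234, 0.2184]
eef_rot: [-3.141, 0.695, 2.573]
force: [-0.7, 0.6, -4.0]
grip_width: 0.0275
grip_force: 25.0
```

Request:
carry_out:
  plan:
    - [[0,0,10,0,0,0,20],[0,0,10,0,0,0,20],[0,0,10,0,0,0,20],[0,0,10,0,0,0,20],[0,0,10,0,0,0,20],[0,0,10,0,0,0,20],[0,0,0,0,0,0,20],[0,0,0,0,0,0,20]]

```text
time_s: 9.68
ee_pos: [0.6134, -0.2544, 0.1737]
eef_rot: [-3.141, 0.696, 2.573]
force: [-1.0, 1.1, -4.9]
grip_width: 0.0275
grip_force: 25.0
```

```bash
python3 rel.py
python3 - <<'E'
from h import *
b=shot('side','side4')['pixels'][130:350,190:490,::-1]
a=shot('wrist','wrist4')['pixels'][:,:,::-1]
cv2.imwrite('pics/c5.png',np.hstack([cv2.resize(b,None,fx=1.36,fy=1.36),cv2.resize(a,(392,299))]))
E
```

```text
slot in tool mm [ -7.96534979   1.00412379 -57.53189462] foot gap -181.5318946211444
rot err [-0.00028951 -0.00203873  0.00019071] [-0.40575277  0.2809685   1.78157368 -0.26987829  0.40269277 -1.19606518] 0.0275102075389549 [-0.99754897  1.11502797 -4.88803967]
```

View pics/c5.png

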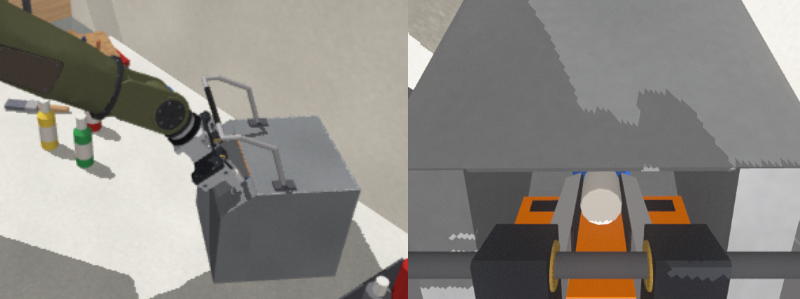

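The cap is about 23 mm inside the slot plane and the flap rests on the fingers. Release, let the bottle drop, then draw back.

Request:
carry_out:
  plan:
    - [[0,0,0,0,0,0,60],[0,0,0,0,0,0,60],[0,0,0,0,0,0,60],[0,0,0,0,0,0,60],[0,0,0,0,0,0,60],[0,0,0,0,0,0,60],[0,0,0,0,0,0,60],[0,0,0,0,0,0,60],[0,0,0,0,0,0,60],[0,0,0,0,0,0,60],[0,0,0,0,0,0,60],[0,0,0,0,0,0,60]]

```text
time_s: 10.78
ee_pos: [0.6136, -0.2544, 0.175]
eef_rot: [-3.142, 0.698, 2.573]
force: [-3.1, -1.1, 0.5]
grip_width: 0.0601
grip_force: 0.9
```

```bash
python3 rel.py
python3 - <<'E'
from h import *
a=shot('wrist','wrist5')
E
```

```text
slot in tool mm [ -7.16360382   0.87081113 -56.69830073] foot gap -180.69830072591327
rot err [1.34554889e-04 9.86413866e-06 1.64509323e-04] [-0.40558533  0.27932736  1.78143447 -0.26992588  0.40238642 -1.19605292] 0.06009147811099884 [-3.1069522  -1.14854123  0.48023675]
```

View pics/wrist5.png

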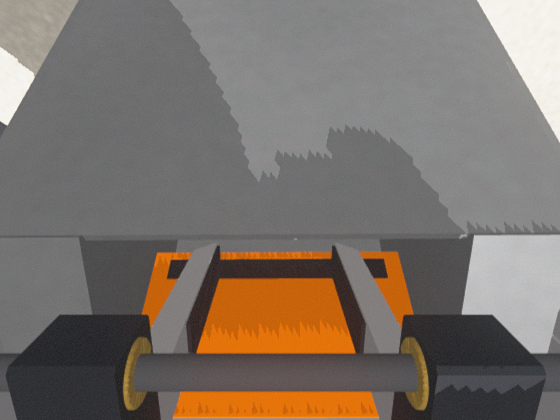

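The bottle has dropped out of sight and the flap now rests on the open fingers. I'll draw back along the axis, then away from the bar.

Request:
carry_out:
  plan:
    - [[0,0,-10,0,0,0,60],[0,0,-10,0,0,0,60],[0,0,-10,0,0,0,60],[0,0,-10,0,0,0,60],[0,0,-10,0,0,0,60],[0,0,-10,0,0,0,60],[0,0,-15,0,0,0,60],[0,0,-15,0,0,0,60],[0,0,-20,0,0,0,60],[0,0,-20,0,0,0,60],[0,0,-20,0,0,0,60],[0,0,-20,0,0,0,60],[0,0,-20,0,0,0,60],[0,0,-20,0,0,0,60],[0,0,0,0,0,0,60],[0,0,0,0,0,0,60],[0,0,0,0,0,0,60],[0,0,0,0,0,0,60],[0,0,0,0,0,0,60],[0,0,0,0,0,0,60]]

```text
time_s: 12.5
ee_pos: [0.5, -0.1819, 0.335]
eef_rot: [-3.141, 0.697, 2.573]
force: [0.8, -0.1, -0.3]
grip_width: 0.0602
grip_force: 0.0
```

```bash
python3 rel.py
python3 - <<'E'
from h import *
b=shot('side','side6')['pixels'][130:350,190:490,::-1]
a=shot('wrist','wrist6')['pixels'][:,:,::-1]
cv2.imwrite('pics/c6.png',np.hstack([cv2.resize(b,None,fx=1.36,fy=1.36),cv2.resize(a,(392,299))]))
E
```

```text
slot in tool mm [ -7.81191648   1.01141874 152.5295908 ] foot gap 28.52959079719892
rot err [-0.00021717 -0.00137668  0.00020373] [-0.34507422 -0.18090084  1.87574244 -0.20578595  0.77310172 -1.24978352] 0.06017609637673219 [ 0.78397655 -0.12700849 -0.30515808]
```

View pics/c6.png

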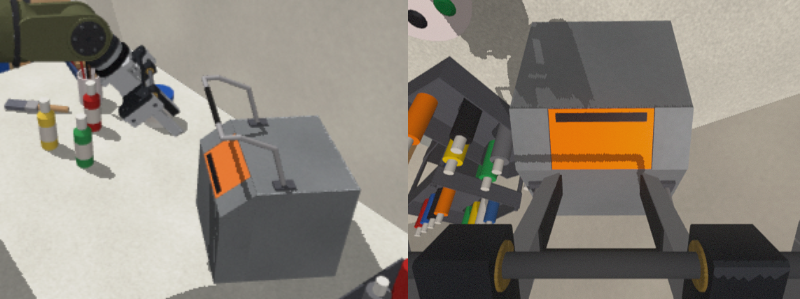

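The flap is flush shut, the bottle is inside, and the gripper is clear with no force on it. Handing in.

```bash
python3 -c "
from h import *
print(ctrl.hand_in())"
```

```text
the job is handed in; nothing more can be done
None
```

The blue bottle was pushed through the flap and dropped into the waste box, the flap looked fully shut in the last pictures, the other things were not touched, and I handed the job in at about 12.6 s; no verdict was returned.

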